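# Lever open the battery box with the spudger

### The arm

A 7-joint arm with a two-finger parallel gripper is mounted at the origin on a cart in front of the work surface, level with it; the furniture and walls round the work are solid. World frame = base frame: x ahead of the robot, y to its left, z up, the work surface at z = 0. Lengths are in m, angles in rad, forces in N, time in s.
With the tool pointing down it reaches from about 0.4 to 0.875 m from the base axis. Payload 19.3 kg.
Tool frame: the origin (TCP) lies midway between the tips of the shut fingers; the grasp point (between the pads) lies 19 mm behind it; z points along the fingers, y is the line along which they close (so a half turn about z gives the same grasp; the last joint's range is limited). The gripper opens to 85 mm and grips with 20 to 120 N. Pads are 22 mm wide; open, the fingers measure 114 mm over their backs; the gripper's body (76 mm by 85 mm) begins 54 mm behind the grasp point. The pads swing forward as they close: fully open they stand 13 mm farther back than shut.
Start: joints at [-1.24, 0.521, -0.036, 1.599, 0.021, 1.021, -0.113], TCP at [0.244, 0.575, 0.231] pointing down, gripper open.
Joint ranges: [-2.91, 2.91], [-0.3, 2.13], [-1.5, 1.42], [0.17, 2.43], [-1.26, 4.41], [0.16, 1.93], [-2.52, 2.52]. Speed limits (rad/s): [1.89, 1.89, 2.39, 2.39, 3.01, 3.01, 3.01].

### API

Orientations are given as [roll, pitch, yaw] about the fixed x, y, z axes, in that order (R = Rz(yaw) Ry(pitch) Rx(roll)).
In Python, from workcell import telemetry, grab_frame, calibration, bot, outline_of, landmark_of gives the robot as it stands. The module is installed in compiled form; this text tells all that it offers.
- The arm moves only by the shell command python3 -m inch 'ROWS' [FORCE]. ROWS is JSON, a list of rows, each a list of 7 numbers: the shift along the tool's x, y, z in m, then the turn, a rotation vector about the tool's x, y, z in rad, then the closure, from 0 (fully open) to 1 (shut). A call has 1 to 5 rows; each row shifts and turns the commanded pose from where the row before left it, along the tool's axes as they then stand; what a row does not reach is not made up. A row lasts 1/10 s, in which the tool goes at most 50 mm and 8.59 degrees, less where a joint would pass 70% of its speed; a pose out of reach is approached as far as the arm can. A call is refused whole if a number of a shift passes 0.05 or a number of a turn 0.15, either way. A call with a gripper value outside its range is refused whole. The fingers move at their own pace and stop on an object; FORCE is the grip in N (left out, the last holds). Time passes only in rows, so rows that do not move let the fingers close. It gives the time, the measured TCP pose, the force, the opening and the grip force at its end, in the units of the state.
- telemetry.observe(): the state, without advancing time (a new reading comes with each control period).
- grab_frame(name): name is "scene" or "side" or "wrist"; returns the picture (480x640x3 uint8, red, green, blue); there is no depth.
- calibration(name): a dict with "fovy" (degrees; the focal length in pixels is half the picture's height over the tangent of half this angle, whatever the lens; pixels are square), "cx", "cy" (the principal point, pixels), "dist" ([k1, k2, p1, p2, k3] as OpenCV has them; the pictures are not rectified), "pose" (4x4, takes a point from camera to world coordinates). Camera axes: x right, y down, z forward; pixel columns grow to the right and rows downward; lengths in m; the calibration is good to about 2 mm. A picture is of the moment at which its call begins: read the wrist's pose just before it. calibration takes no time and is no camera call; for the wrist camera it gives the pose at the moment of the call.
- bot.job_done(): hands the job in; it is judged then, once.
Trained networks look in the newest picture that a camera, given by its name, has taken for a name from the list of things; names that differ only in an ending like _2 or _b are one class to them, and where a whole thing is asked for, a point or a joint stands for the part that bears it (a point fixed in the world has none). Each returns a list of dicts, best first, with "score" (0 to 1); they miss things now and then, are a little off and sometimes report something else, mostly with a low value. They report only what shows in the picture. A call takes as long as a camera call.
- outline_of(label, camera): "region" (480x640 bool, what is visible of it) and "rect" ([left, top, right, bottom] in pixels, round what is visible of it).
- landmark_of(label, camera): "xy" ([column, row] in pixels: a listed point, or the origin of a listed thing).
The state is a dict: "clock": time; "qpos": joint angles; "qd": joint speeds; "joint_efforts": joint torques, N m; "position": TCP position; "tool_rot": TCP orientation; "force": force on the tool from outside, world axes, zero at the start; "moment": the same for the moment, N m; "grip_width": finger opening in m; "finger_force": force on a finger pad.
Only numpy, scipy, OpenCV 4.12 (cv2) and the standard library are available. Lean on these libraries where they do the work, as an engineer would, in place of code of your own. Each camera call takes 0.05 s, during which the arm holds its last target. There are 200 camera calls.

### The job

The larger of the two grey battery boxes needs a new cell. Pick up the spudger, put its blade into the notch under the front edge of that box's cover and lever the cover up until it stands open, upright or nearly so; then lay the spudger down flat on the bench. Touch the boxes only with the spudger, not with the gripper, and leave the smaller box shut.

Things in the scene. Friction and masses are not known exactly. Their poses are not given: they have to be found in the camera images.
- spudger: loose prying tool, 155 mm long, 60 g, lying on the bench: flat-sided aluminium handle, thin steel blade. Origin at the handle's underside, at the centre of mass; x points to the blade tip, z up as it lies. Handle x = -45 to +35 mm, 14 wide (y), 20 tall (z 0 to 20); blade x = 35 to its tip at 110, 14 wide, 3 thick, its middle at z = 10
- large_box: larger grey battery box, 90 mm (x) x 130 wide (y) x 45 tall, fixed. Origin mid-underside, front (-x) faces the robot, z up. Cover: plate at z 40 to 45, flush with the front wall (x = -45), no handle. Notch in the 4 mm front wall: y -22 to +22, z 26 up to the cover's underside at 40. Behind it hollow to x = 0, then a cell lies on the floor, up to z = 22
- large_cover (a joint): angle of the larger box's cover: 0 shut, 1.57 upright, stops at 1.9; the front edge, 90 mm from the hinge, swings up. Hinge axis along the box's y at its back, at x = 45, z = 42.5 mm of the box. The hinge is stiff (0.05 N m of friction; about 1 N lifts the front edge): the cover stays where it is left
- small_box: smaller grey battery box, same shape and build but 84 mm wide (y), fixed to the bench; origin and axes as for the larger one. To be left shut. The boxes stand at the left and right of a microscope that overhangs the bench beyond x = 0.5 m near y = -0.15: when crossing from side to side with the gripper, keep below x = 0.45 m
- small_cover (a joint): angle of the smaller box's cover: 0 shut

How it is judged:
On the way:
1. the spudger, off the bench and with its blade towards the larger box, levers that box's cover up past 0.2 rad (value of joint large_cover above 0.2 rad and contact force between spudger and large_box above 0.05 N and height (world z) of spudger above 0.015 m and x of large_box in the frame of spudger above 0.08 m), for 0.1 s.
At the end, for the whole second after the job is handed in: The larger box's cover stands open by more than 1.0 rad (57 degrees), the smaller box's cover is shut (under 0.1 rad), and the spudger lies at rest on the bench, level within 10 degrees, its origin less than 30 mm above the bench top (value of joint large_cover above 1 rad and value of joint small_cover below 0.1 rad and height (world z) of spudger below 0.03 m and angle between spudger's own x axis and vertical between 1.4 and 1.74 rad and linear speed of spudger below 0.02 m/s); the robot touches nothing.
It fails at once if the gripper or arm presses on the larger box or its cover (over 2 N) (contact force between any of the fingers, the arm and large_box above 2 N).
It fails at once if the gripper or arm presses on the smaller box (over 2 N) (contact force between any of the fingers, the arm and small_box above 2 N).
It fails at once if the smaller box's cover is opened (value of joint small_cover above 0.15 rad).
It also fails if it takes over 64 s, if anything falls off the work surface, if the arm or the gripper's body presses on something with over 40 N, if the wrist force passes 120 N, or if a joint passes its speed limit or range.

## Working session

There is one attempt and no reset: what is moved stays moved. The work goes in short steps, Python scripts to look and compute and a shell command to move; the robot and the scene stay as the last step left them, time stands still between calls to the robot, and variables do not carry over. Pictures are saved under pics/ and viewed, at most 10 in all, crops included, and the job is handed in when it is done.

```bash
mkdir -p pics; cat > h.py <<'E'
import numpy as np, cv2
from workcell import telemetry, grab_frame, calibration, bot, outline_of, landmark_of
def K(c):
    f=240/np.tan(np.radians(c['fovy'])/2); return np.array([[f,0,c['cx']],[0,f,c['cy']],[0,0,1.]])
def ray(c,uv):
    p=cv2.undistortPoints(np.array([[uv]],float),K(c),np.array(c['dist'],float))[0,0]
    P=np.array(c['pose']); return P[:3,3],P[:3,:3]@np.array([p[0],p[1],1])
def onz(c,uv,z):
    o,d=ray(c,uv); return o+d*(z-o[2])/d[2]
def proj(c,X):
    P=np.linalg.inv(np.array(c['pose'])); r=cv2.Rodrigues(P[:3,:3])[0]
    return cv2.projectPoints(np.array(X,float).reshape(-1,3),r,P[:3,3],K(c),np.array(c['dist'],float))[0][:,0]
def save(im,n): cv2.imwrite('pics/'+n,im[:,:,::-1])
E
python3 - <<'E'
from h import *
np.set_printoptions(precision=4,suppress=True)
s=telemetry.observe();print(s['clock'],s['position'],s['tool_rot'])
ims=[]
for n in ['scene','side','wrist']:
    c=calibration(n);im=grab_frame(n);save(im,n+'0.png');ims.append(im)
    print(n,c['fovy'],np.array(c['pose'])[:3].round(3).tolist())
    for l in ['spudger','large_box','small_box']:
        for o in landmark_of(l,n)[:2]: print(' lm',l,round(o['score'],2),np.round(o['xy']),onz(c,o['xy'],0).round(3))
        for o in outline_of(l,n)[:2]: print(' ol',l,round(o['score'],2),np.round(o['rect']))
E
```

```text
0.0 [0.2437 0.5752 0.2307] [-3.1405  0.      2.7407]
scene 42.13586428284412 [[0.818, -0.378, 0.434, -0.057], [-0.575, -0.537, 0.617, -0.829], [0.0, -0.754, -0.657, 0.97]]
 lm spudger 0.93 [217. 208.] [0.428 0.356 0.   ]
 ol spudger 0.56 [174. 198. 237. 212.]
 lm large_box 0.95 [410. 350.] [ 0.529 -0.275  0.   ]
 ol large_box 0.74 [374. 307. 451. 383.]
 lm small_box 0.7 [334. 254.] [0.57  0.044 0.   ]
 ol small_box 0.65 [306. 223. 359. 267.]
side 51.48855716334966 [[-0.999, -0.036, 0.029, 0.503], [-0.041, 0.418, -0.908, 0.966], [0.021, -0.908, -0.419, 0.494]]
 lm spudger 0.91 [377. 372.] [0.431 0.349 0.   ]
 ol spudger 0.96 [347. 352. 450. 391.]
 lm large_box 0.91 [327. 219.] [ 0.526 -0.289  0.   ]
 ol large_box 0.8 [305. 193. 349. 225.]
 lm small_box 0.9 [299. 277.] [0.575 0.051 0.   ]
 ol small_box 0.82 [276. 246. 322. 284.]
wrist 58.436139003859836 [[0.391, 0.882, 0.261, 0.178], [0.92, -0.375, -0.111, 0.604], [0.0, 0.284, -0.959, 0.373]]
 lm spudger 0.77 [193. 447.] [ 0.428  0.351 -0.   ]
 ol spudger 0.75 [178. 395. 204. 469.]
```

View pics/scene0.png

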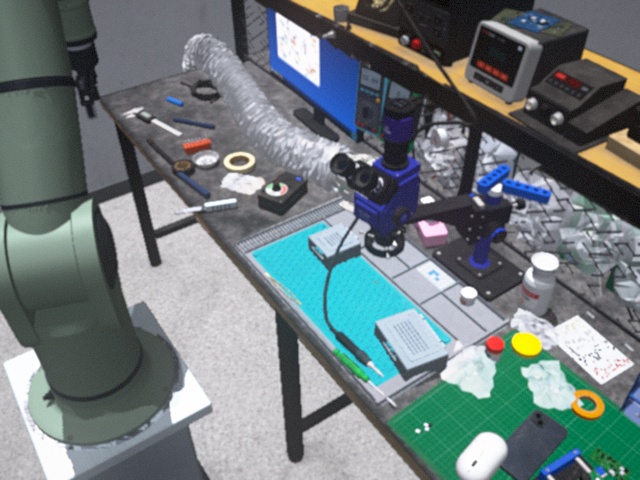

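View pics/side0.png

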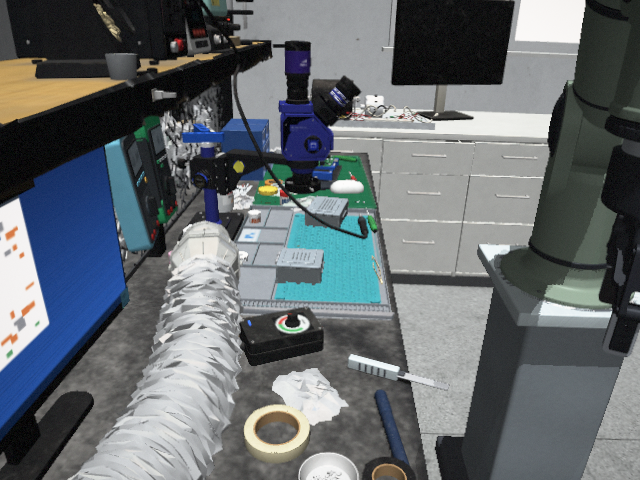

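The scene picture shows the spudger at (174–237, 198–212) with its blade towards the robot. The large box is near (410, 345) and the small one near (334, 245), with the microscope between them. The side view agrees. Next I'll fit each pose to the network outlines.

```bash
cat > fit.py <<'E'
from h import *
from scipy.optimize import minimize
def box(x0,x1,y0,y1,z0,z1): return np.array([[x,y,z] for x in(x0,x1) for y in(y0,y1) for z in(z0,z1)])/1000
SH={'spudger':[box(-45,35,-7,7,0,20),box(35,110,-7,7,8.5,11.5)],'large_box':[box(-45,45,-65,65,0,45)],'small_box':[box(-45,45,-42,42,0,45)]}
def mask(l,c,p,z=0,S=2):
    R=np.array([[np.cos(p[2]),-np.sin(p[2]),0],[np.sin(p[2]),np.cos(p[2]),0],[0,0,1]])
    m=np.zeros((480,640),np.uint8)
    for b in SH[l]:
        h=cv2.convexHull(proj(c,b@R.T+[p[0],p[1],z]).astype(np.float32))
        cv2.fillConvexPoly(m,np.round(h*16).astype(np.int32),1,shift=4)
    return m
def fit(l,views,p0s,z=0):
    best=None
    def cost(p):
        t=0
        for c,reg in views:
            m=cv2.GaussianBlur(mask(l,c,p,z).astype(np.float32),(0,0),1); r=cv2.GaussianBlur(reg.astype(np.float32),(0,0),1)
            t+=np.abs(m-r).sum()/r.sum()
        return t
    for p0 in p0s:
        sx=np.array([p0]+[np.array(p0)+d for d in np.diag([.01,.01,.15])])
        o=minimize(cost,p0,method='Nelder-Mead',options=dict(initial_simplex=sx,xatol=1e-4,fatol=1e-4))
        if best is None or o.fun<best.fun: best=o
    return best.x.round(4),round(best.fun,3)
E
python3 - <<'E'
from fit import *
V={}
for n in ['scene','side']:
    c=calibration(n);grab_frame(n)
    for l in SH:
        o=outline_of(l,n)
        if o: V.setdefault(l,[]).append((c,o[0]['region']))
for l,v in V.items():
    p={'spudger':[.43,.352],'large_box':[.527,-.282],'small_box':[.572,.047]}[l]
    ys=[2.6,2.9,3.2] if l=='spudger' else [-.3,0,.3]
    print(l,len(v),fit(l,v,[p+[y] for y in ys]), *[fit(l,[w],[p+[y] for y in ys]) for w in v])
E
```

```text
spudger 2 (array([0.4313, 0.3528, 2.7955]), np.float64(0.462)) (array([0.4339, 0.3531, 2.7644]), np.float64(0.291)) (array([0.4319, 0.3505, 2.7673]), np.float64(0.146))
large_box 2 (array([ 0.5274, -0.2773, -0.1582]), np.float64(0.452)) (array([ 0.5268, -0.2742, -0.1929]), np.float64(0.079)) (array([ 0.5267, -0.3008, -0.1482]), np.float64(0.322))
small_box 2 (array([ 0.5733,  0.0456, -0.024 ]), np.float64(0.357)) (array([ 0.5735,  0.0486, -0.038 ]), np.float64(0.164)) (array([ 0.5735,  0.0291, -0.0273]), np.float64(0.132))
```

```bash
python3 -m inch '[[-0.042,-0.022,0.01,0,0,0,0],[-0.042,-0.022,0.01,0,0,0,0],[-0.042,-0.022,0.01,0,0,0,0],[-0.042,-0.022,0.01,0,0,0,0],[-0.042,-0.022,0.01,0,0,0,0]]' 100
python3 -m inch '[[-0.042,-0.022,0.01,0,0,0.0,0],[0,0,0.02,0,0,0,0],[0,0,0,0,0,0,0.5],[0,0,0,0,0,0,0.5]]'
python3 - <<'E'
from fit import *
c=calibration('wrist');im=grab_frame('wrist');save(im,'w1.png')
s=telemetry.observe();print(s['clock'],s['position'],s['tool_rot'],s['grip_width'])
o=outline_of('spudger','wrist')
for a in o[:2]: print(a['score'],a['rect'])
print(fit('spudger',[(c,o[0]['region'])],[[.432,.352,y] for y in (2.65,2.77,2.9)]))
l=landmark_of('spudger','wrist');print([(a['score'],onz(c,a['xy'],0.0)) for a in l[:2]])
E
```

```text
clock: 1.95
position: [0.3953, 0.3907, 0.1811]
tool_rot: [3.141, 0.0, 2.741]
force: [0.7, 0.5, 0.1]
grip_width: 0.0854
finger_force: 0.0
clock: 2.35
position: [0.4238, 0.3563, 0.1516]
tool_rot: [-3.141, -0.001, 2.742]
force: [-0.7, 0.1, 0.5]
grip_width: 0.0591
finger_force: 0.0
2.4 [0.42385813 0.35676652 0.15194368] [ 3.14096215e+00 -2.50354327e-04  2.74233068e+00] 0.051589855624080375
0.73 [298.4, 73.0, 330.8, 312.0]
(array([0.4327, 0.3513, 2.7828]), np.float64(0.069))
[(0.84, array([0.43310917, 0.35155162, 0.        ]))]
```

View pics/w1.png

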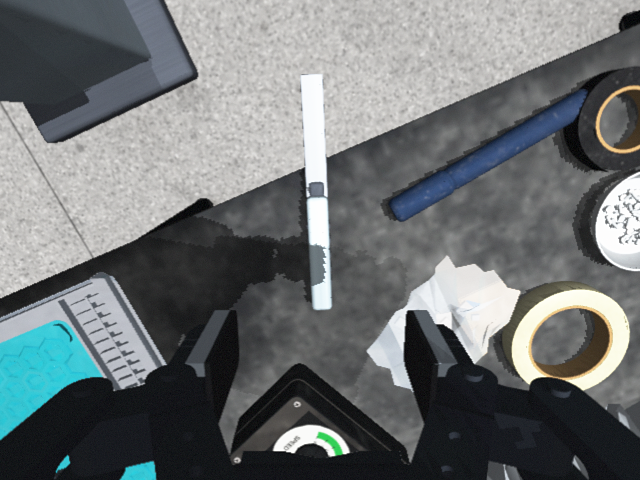

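The fit puts the spudger at (0.4327, 0.3513) with yaw 2.78, and the wrist picture agrees: handle end at (321, 308), blade tip at (313, 73), the blade overhanging the bench edge. I'll go down and grip it.

```bash
python3 -m inch '[[-0.002,-0.002,0.04,0,0,-0.04,0.5],[0,0,0.045,0,0,0,0.5],[0,0,0.04,0,0,0,0.5],[0,0,0.021,0,0,0,0.5],[0,0,0,0,0,0,0.5]]' 100
python3 -m inch '[[0,0,0,0,0,0,1],[0,0,0,0,0,0,1],[0,0,0,0,0,0,1],[0,0,0,0,0,0,1],[0,0,0,0,0,0,1]]' 100
```

```text
clock: 3.0
position: [0.424, 0.3528, 0.0033]
tool_rot: [-3.138, -0.002, 2.782]
force: [0.3, -0.8, 0.0]
grip_width: 0.0427
finger_force: 0.0
clock: 3.5
position: [0.4261, 0.3539, 0.0074]
tool_rot: [3.139, 0.001, 2.781]
force: [-3.1, -0.4, 9.4]
grip_width: 0.0109
finger_force: 98.4
```

```bash
python3 -m inch '[[0,0,-0.02,0,0,0,1],[0,0,-0.03,0,0,0,1],[0,0,-0.035,0,0,0,1],[0,0,-0.035,0,0,0,1],[0,0,0,0,0,0,1]]' 100
python3 - <<'E'
from fit import *
from scipy.spatial.transform import Rotation as R
im=grab_frame('wrist');save(cv2.resize(im,(480,360)),'w2.png')
s=telemetry.observe();print(s['position'],s['grip_width'])
# plan: 20 rows, turn +0.1475 each after the shift
yaw=2.78;p=np.array([.426,.354]);q=np.array([.385,-.27])
P=[p+(q-p)*t for t in np.linspace(0,1,21)]
for i in range(20):
    P[i+1][0]=.41 if i<16 else .41-.006*(i-15)
    d=P[i+1]-P[i]; x=[np.cos(yaw),np.sin(yaw)];y=[np.sin(yaw),-np.cos(yaw)]
    print(i,np.round([d@x,d@y],3),end=';'); yaw-=.1475
E
```

```text
clock: 4.0
position: [0.4274, 0.3547, 0.1309]
tool_rot: [3.134, 0.004, 2.78]
force: [-0.5, -0.1, -1.5]
grip_width: 0.0112
finger_force: 98.1
[0.42660911 0.35406935 0.12866166] 0.01092583061805621
0 [ 0.004 -0.035];1 [-0.015 -0.027];2 [-0.019 -0.025];3 [-0.022 -0.022];4 [-0.025 -0.018];5 [-0.028 -0.014];6 [-0.03 -0.01];7 [-0.031 -0.005];8 [-0.031 -0.001];9 [-0.031  0.004];10 [-0.03   0.008];11 [-0.029  0.013];12 [-0.026  0.017];13 [-0.024  0.02 ];14 [-0.02   0.024];15 [-0.017  0.026];16 [-0.018  0.026];17 [-0.014  0.028];18 [-0.01  0.03];19 [-0.005  0.031];
```

View pics/w2.png

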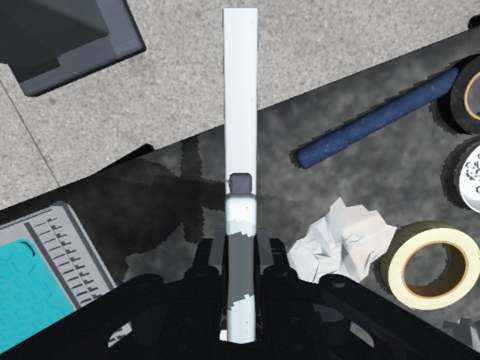

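The spudger is held straight between the pads, blade tip at the top at (240, 10). Next is the swing over to the large box.

```bash
python3 -m inch '[[0.004,-0.035,-0.005,0,0,0.1475,1],[-0.015,-0.027,-0.005,0,0,0.1475,1],[-0.019,-0.025,0,0,0,0.1475,1],[-0.022,-0.022,0,0,0,0.1475,1],[-0.025,-0.018,0,0,0,0.1475,1]]' 100
python3 -m inch '[[-0.028,-0.014,0,0,0,0.1475,1],[-0.03,-0.01,0,0,0,0.1475,1],[-0.031,-0.005,0,0,0,0.1475,1],[-0.031,-0.001,0,0,0,0.1475,1],[-0.031,0.004,0,0,0,0.1475,1]]' 100
python3 -m inch '[[-0.03,0.008,0,0,0,0.1475,1],[-0.029,0.013,0,0,0,0.1475,1],[-0.026,0.017,0,0,0,0.1475,1],[-0.024,0.02,0,0,0,0.1475,1],[-0.02,0.024,0,0,0,0.1475,1]]' 100
```

```text
clock: 4.55
position: [0.408, 0.1962, 0.1353]
tool_rot: [3.141, -0.0, 2.037]
force: [0.8, 0.0, -0.9]
grip_width: 0.0108
finger_force: 98.1
clock: 5.05
position: [0.4093, 0.0397, 0.1353]
tool_rot: [3.141, -0.0, 1.3]
force: [-0.2, -0.3, 0.1]
grip_width: 0.011
finger_force: 98.1
clock: 5.55
position: [0.4103, -0.1167, 0.1353]
tool_rot: [3.142, -0.0, 0.562]
force: [0.9, 0.6, -0.1]
grip_width: 0.0108
finger_force: 98.1
```

```bash
python3 -m inch '[[-0.017,0.026,0,0,0,0.1475,1],[-0.018,0.026,0,0,0,0.1475,1],[-0.014,0.028,0,0,0,0.1475,1],[-0.01,0.03,0,0,0,0.1475,1],[-0.005,0.031,0,0,0,0.1475,1]]' 100
python3 -m inch '[[0,0,0,0,0,0,1],[0,0,0,0,0,0,1]]'
python3 - <<'E'
from fit import *
s=telemetry.observe();print(s['position'],s['tool_rot'])
V=[]
for n in ['wrist','scene']:
    c=calibration(n);im=grab_frame(n)
    if n=='wrist': save(im,'w3.png')
    o=outline_of('large_box',n);l=landmark_of('large_box',n)
    print(n,[(a['score'],a['rect']) for a in o[:2]],[(a['score'],onz(c,a['xy'],0)) for a in l[:1]])
    if n=='wrist':
        o2=outline_of('spudger',n);print('sp',[a['rect'] for a in o2[:1]])
        if o: print(fit('large_box',[(c,o[0]['region'])],[[.527,-.277,y] for y in(-.25,-.1)]))
E
```

```text
clock: 6.05
position: [0.3862, -0.2714, 0.1353]
tool_rot: [-3.142, -0.0, -0.175]
force: [1.1, 0.0, -1.3]
grip_width: 0.0109
finger_force: 98.1
clock: 6.25
position: [0.3863, -0.2705, 0.135]
tool_rot: [3.141, 0.001, -0.169]
force: [0.3, 0.8, -0.4]
grip_width: 0.0111
finger_force: 98.2
[ 0.38630765 -0.27046902  0.13504313] [ 3.14143096e+00  5.89118075e-04 -1.69370591e-01]
wrist [(0.93, [151.8, 1.6, 415.4, 90.4])] []
sp [[297.3, 8.9, 346.3, 459.8]]
(array([ 0.5266, -0.2768, -0.1809]), np.float64(0.231))
scene [(0.93, [375.6, 307.7, 447.5, 380.0])] [(0.77, array([ 0.528699  , -0.27175199,  0.        ]))]
```

View pics/w3.png

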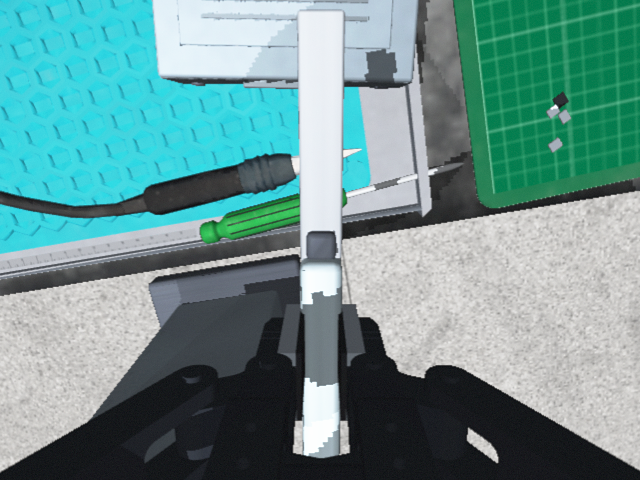

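The tip is at (321, 10), above the box. The box's front top edge runs from (157, 76) to (415, 86), and the iron and screwdriver lying in front of it are low. Now the geometry.

```bash
python3 - <<'E'
from h import *
np.set_printoptions(precision=4,suppress=True)
c=calibration('wrist');s=telemetry.observe();t=np.array(s['position']);yaw=s['tool_rot'][2]
a=onz(c,(157,76),.045);b=onz(c,(415,86),.045)
print(a,b,np.linalg.norm(a-b),'yaw',np.arctan2((b-a)[0],-(b-a)[1])*1)
X=np.array([np.cos(yaw),np.sin(yaw),0]);Y=np.array([np.sin(yaw),-np.cos(yaw),0])
tip=onz(c,(321,10),t[2]+.0041);print('tip rel',(tip-t)@X,(tip-t)@Y)
hb=onz(c,(320,265),t[2]+.0126);print('handle front',(hb-t)@X,(hb-t)@Y)
for p in[(.5274,-.2773,-.18),(.5268,-.2742,-.19),(.5266,-.2768,-.181)]:
  by=p[2];bx=np.array([np.cos(by),np.sin(by),0]);bY=np.array([-np.sin(by),np.cos(by),0]);o=np.array([p[0],p[1],.0])
  print([proj(c,o-.045*bx+.065*k*bY+[0,0,.045])[0] for k in(1,-1)])
  print('tip in box frame',(tip-o)@bx,(tip-o)@bY)
E
```

```text
[ 0.4949 -0.2038  0.045 ] [ 0.4682 -0.3318  0.045 ] 0.13079503033215295 yaw -0.20574341185985823
tip rel 0.10411997892679442 -0.00017644771916913368
handle front 0.02941262013180367 -0.0005807114827277539
[array([159.9868,  75.8066]), array([417.0143,  78.7104])]
tip in box frame -0.0354166174031917 -0.016310417438582973
[array([153.38  ,  76.7821]), array([410.0666,  82.4105])]
tip in box frame -0.034077080015584446 -0.019594659987676535
[array([159.3607,  77.5174]), array([416.1011,  80.6888])]
tip in box frame -0.034523351279386154 -0.016693647318584828
```

```bash
python3 -m inch '[[0,0,0,0,0,0.03,1],[-0.0262,-0.0216,0,0,0,0,1],[0,0,0.04,0,0,0,1],[0,0,0.04,0,0,0,1],[0,0,0.02,0,0,0,1]]' 100
python3 -m inch '[[0,0,0.005,0,0,0,1],[0,0,0,0,0,0,1]]'
python3 - <<'E'
from h import *
c=calibration('wrist');im=grab_frame('wrist');save(im,'w4.png')
s=telemetry.observe();print(s['position'],s['tool_rot'])
im=grab_frame('side');c=calibration('side');u=proj(c,[[.48,-.27,.035]])[0].astype(int);print(u)
cr=cv2.resize(im[u[1]-45:u[1]+45,u[0]-60:u[0]+60],None,fx=5,fy=5,interpolation=cv2.INTER_CUBIC)
save(np.hstack([cv2.resize(cr,(400,300)),cv2.resize(cv2.imread('pics/w4.png')[:,:,::-1],(400,300))]),'c4.png')
E
```

```text
clock: 7.1
position: [0.3647, -0.243, 0.0332]
tool_rot: [-3.141, 0.002, -0.2]
force: [0.8, -0.5, 0.7]
grip_width: 0.0113
finger_force: 98.2
clock: 7.3
position: [0.365, -0.2442, 0.0303]
tool_rot: [-3.142, 0.001, -0.201]
force: [-0.1, -0.7, 0.1]
grip_width: 0.0109
finger_force: 98.2
[ 0.36540178 -0.24431511  0.03090204] [ 3.14133751e+00 -3.04284633e-04 -2.00202220e-01]
[344 209]
```

View pics/c4.png

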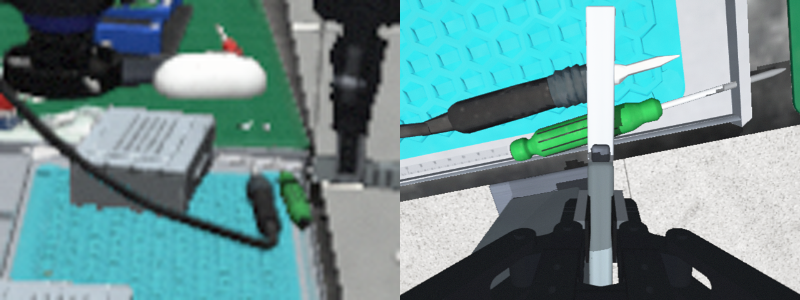

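The blade sits clear in front of the notch, and nothing touches the iron or screwdriver (tip at the top, about (600, 8) in the composite). Inserting now.

```bash
python3 -m inch '[[0.01,0,0,0,0,0,1],[0.01,0,0,0,0,0,1],[0.01,0,0,0,0,0,1],[0,0,0,0,0,0,1]]' 100
python3 -m inch '[[0.01,0,0,0,0,0,1],[0.01,0,0,0,0,0,1],[0,0,0,0,0,0,1],[0,0,0,0,0,0,1]]' 100
```

```text
clock: 7.8
position: [0.3966, -0.25, 0.0304]
tool_rot: [3.141, -0.001, -0.198]
force: [-0.6, -0.5, -1.4]
grip_width: 0.0109
finger_force: 98.2
clock: 8.2
position: [0.4142, -0.2538, 0.0302]
tool_rot: [3.141, 0.0, -0.199]
force: [-0.4, 0.4, -0.5]
grip_width: 0.0108
finger_force: 98.2
```

```bash
python3 -m inch '[[0,0,-0.0055,0,0,0,1],[0.0005,0,-0.008,0,0,0,1],[0.0012,0,-0.0084,0,0,0,1],[0.003,0,-0.008,0,0,0,1],[0.0035,0,-0.007,0,0,0,1]]' 100
python3 -m inch '[[0,0,0,0,0,0,1],[0,0,0,0,0,0,1],[0,0,0,0,0,0,1]]' 100
python3 -m inch '[[0.005,0,-0.0065,0,0,0,1],[0.0057,0,-0.006,0,0,0,1],[0.0065,0,-0.005,0,0,0,1],[0.0073,0,-0.004,0,0,0,1],[0,0,0,0,0,0,1]]' 100
python3 - <<'E'
from h import *
c=calibration('scene');im=grab_frame('scene');a=im[260:400,340:500];b=grab_frame('wrist')
save(np.hstack([cv2.resize(a,(400,350),interpolation=cv2.INTER_CUBIC),cv2.resize(b,(400,350))]),'c5.png')
s=telemetry.observe();print(s['position'],s['force'])
E
```

```text
clock: 8.7
position: [0.4226, -0.2555, 0.0682]
tool_rot: [-3.142, -0.0, -0.199]
force: [-1.3, 0.3, -1.7]
grip_width: 0.0112
finger_force: 98.0
clock: 9.0
position: [0.4224, -0.2554, 0.067]
tool_rot: [3.142, 0.0, -0.199]
force: [1.6, 0.1, -0.1]
grip_width: 0.0113
finger_force: 98.2
clock: 9.5
position: [0.4479, -0.2606, 0.0893]
tool_rot: [3.141, -0.001, -0.198]
force: [-0.1, -0.2, 0.5]
grip_width: 0.0111
finger_force: 98.2
[ 0.44661744 -0.26040484  0.08872871] [ 0.11481315 -0.02500136 -0.82442952]
```

View pics/c5.png

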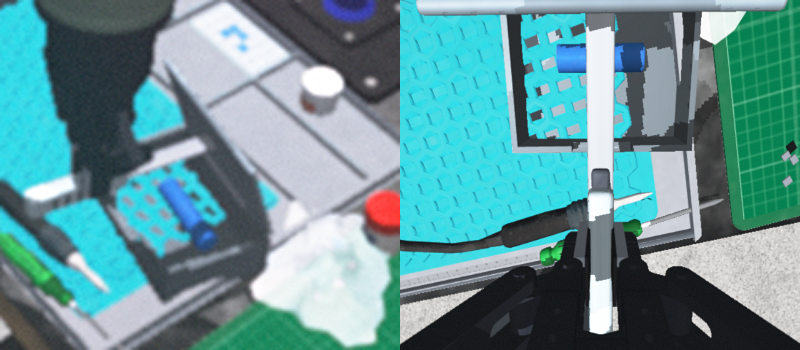

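The cover stands at about 1.2 rad with the cell visible inside. I'll push it slightly further, then retreat and rise.

```bash
python3 -m inch '[[0.004,0,-0.0015,0,0,0,1],[0.004,0,-0.001,0,0,0,1],[0.003,0,-0.001,0,0,0,1],[0,0,0,0,0,0,1]]' 100
python3 -m inch '[[-0.02,0,0,0,0,0,1],[-0.03,0,0,0,0,0,1],[-0.03,0,0,0,0,0,1],[0,0,-0.025,0,0,0,1],[0,0,-0.03,0,0,0,1]]' 100
python3 - <<'E'
from h import *
s=telemetry.observe();print(s['position'],s['tool_rot'],s['grip_width'])
yaw=s['tool_rot'][2];p=np.array(s['position'][:2]);q=np.array([.424,.350]);N=20
st=(2.78-yaw)/N;print('turn',-st)
P=[p+(q-p)*np.array([0,t])+[(.41-p[0])*min(1,4*t)+max(0,t-.9)*10*.014,0] for t in np.linspace(0,1,N+1)]
for i in range(N):
    d=P[i+1]-P[i];x=[np.cos(yaw),np.sin(yaw)];y=[np.sin(yaw),-np.cos(yaw)]
    print(i,np.round([d@x,d@y],3),end=';');yaw+=st
E
```

```text
clock: 10.0
position: [0.4576, -0.2626, 0.0923]
tool_rot: [3.141, -0.0, -0.199]
force: [-0.0, -0.0, -0.8]
grip_width: 0.0109
finger_force: 98.2
clock: 10.5
position: [0.3775, -0.2465, 0.1475]
tool_rot: [-3.141, 0.002, -0.201]
force: [1.3, 0.1, 0.4]
grip_width: 0.0112
finger_force: 98.2
[ 0.37749904 -0.2465458   0.14749244] [-3.14112990e+00  1.78190659e-03 -2.00750389e-01] 0.01122740879473926
turn -0.1490375194706274
0 [ 0.    -0.031];1 [ 0.005 -0.03 ];2 [ 0.009 -0.029];3 [ 0.014 -0.027];4 [ 0.017 -0.025];5 [ 0.015 -0.026];6 [ 0.019 -0.023];7 [ 0.022 -0.02 ];8 [ 0.025 -0.016];9 [ 0.027 -0.012];10 [ 0.029 -0.008];11 [ 0.03  -0.004];12 [0.03  0.001];13 [0.029 0.005];14 [0.028 0.009];15 [0.027 0.013];16 [0.024 0.017];17 [0.022 0.021];18 [0.013 0.028];19 [0.008 0.029];
```

```bash
python3 -m inch '[[0,0,0,0,0,-0.149,1],[0,0,0,0,0,-0.149,1],[0,0,0,0,0,-0.149,1],[0,0,0,0,0,-0.149,1],[0,0,0,0,0,-0.149,1]]' 100
python3 - <<'E'
from h import *
s=telemetry.observe();print(s['position'],s['tool_rot'],s['grip_width'])
yaw=s['tool_rot'][2];p=np.array(s['position'][:2]);q=np.array([.424,.350]);N=15
st=(2.78-yaw)/N;print('turn',-st)
P=[p+(q-p)*np.array([0,t])+[(.41-p[0])*min(1,4*t)+max(0,t-.9)*10*.014,0] for t in np.linspace(0,1,N+1)]
for i in range(N):
    d=P[i+1]-P[i];x=[np.cos(yaw),np.sin(yaw)];y=[np.sin(yaw),-np.cos(yaw)]
    print(i,np.round([d@x,d@y],3),end=';');yaw+=st
E
```

```text
clock: 11.0
position: [0.3788, -0.2467, 0.1473]
tool_rot: [3.141, -0.0, 0.552]
force: [0.0, 0.2, -0.4]
grip_width: 0.0109
finger_force: 98.2
[ 0.37879544 -0.24670883  0.14733096] [ 3.14119487e+00 -2.64307453e-04  5.51849406e-01] 0.010869454296628566
turn -0.14854337292042916
0 [ 0.028 -0.03 ];1 [ 0.032 -0.025];2 [ 0.035 -0.02 ];3 [ 0.037 -0.016];4 [ 0.036 -0.016];5 [ 0.038 -0.011];6 [ 0.039 -0.005];7 [0.04  0.001];8 [0.039 0.007];9 [0.038 0.012];10 [0.036 0.018];11 [0.032 0.023];12 [0.029 0.028];13 [0.021 0.034];14 [0.011 0.039];
```

```bash
python3 -m inch '[[0.028,-0.03,0,0,0,-0.1485,1],[0.032,-0.025,0,0,0,-0.1485,1],[0.035,-0.02,0,0,0,-0.1485,1],[0.037,-0.016,0,0,0,-0.1485,1],[0.036,-0.016,0,0,0,-0.1485,1]]' 100
python3 -m inch '[[0.038,-0.011,0,0,0,-0.1485,1],[0.039,-0.005,0,0,0,-0.1485,1],[0.04,0.001,0,0,0,-0.1485,1],[0.039,0.007,0,0,0,-0.1485,1],[0.038,0.012,0,0,0,-0.1485,1]]' 100
python3 -m inch '[[0.036,0.018,0,0,0,-0.1485,1],[0.032,0.023,0,0,0,-0.1485,1],[0.029,0.028,0,0,0,-0.1485,1],[0.021,0.034,0,0,0,-0.1485,1],[0.011,0.039,0,0,0,-0.1485,1]]' 100
python3 -m inch '[[0,0,0,0,0,0,1],[0,0,0,0,0,0,1]]' 100
```

```text
clock: 11.5
position: [0.4121, -0.0466, 0.1474]
tool_rot: [3.14, -0.0, 1.294]
force: [1.3, 0.0, -0.3]
grip_width: 0.0113
finger_force: 98.2
clock: 12.0
position: [0.4124, 0.1518, 0.1474]
tool_rot: [3.141, -0.0, 2.037]
force: [0.3, -0.7, -0.7]
grip_width: 0.011
finger_force: 98.2
clock: 12.5
position: [0.4274, 0.3509, 0.1473]
tool_rot: [3.141, -0.0, 2.78]
force: [1.1, -0.3, 0.1]
grip_width: 0.011
finger_force: 98.2
clock: 12.7
position: [0.4277, 0.3493, 0.1468]
tool_rot: [-3.141, -0.0, 2.773]
force: [-0.1, -1.0, -0.7]
grip_width: 0.0112
finger_force: 98.2
```

```bash
python3 -m inch '[[0,0,0.045,0,0,0,1],[0,0,0.045,0,0,0,1],[0,0,0.03,0,0,0,1],[0,0,0.012,0,0,0,1],[0,0,0.005,0,0,0,1]]' 100
python3 -m inch '[[0,0,0.002,0,0,0,1],[0,0,0,0,0,0,1],[0,0,0,0,0,0,0.8],[0,0,0,0,0,0,0.6],[0,0,0,0,0,0,0.5]]' 20
python3 -m inch '[[0,0,0,0,0,0,0.5],[0,0,-0.02,0,0,0,0.5],[0,0,-0.04,0,0,0,0.5],[0,0,-0.045,0,0,0,0.5],[0,0,-0.045,0,0,0,0.5]]' 20
python3 -m inch '[[0,0,0,0,0,0,0.5],[0,0,0,0,0,0,0.5],[0,0,0,0,0,0,0.5],[0,0,0,0,0,0,0.5],[0,0,0,0,0,0,0.5]]'
python3 - <<'E'
from h import *
w=grab_frame('wrist');b=grab_frame('scene')[180:420,150:470]
save(np.hstack([cv2.resize(w,(400,300)),cv2.resize(b,(400,300),interpolation=cv2.INTER_CUBIC)]),'c6.png')
E
```

```text
clock: 13.2
position: [0.4278, 0.3482, 0.0097]
tool_rot: [-3.14, -0.0, 2.772]
force: [0.2, 0.1, -0.0]
grip_width: 0.0113
finger_force: 98.3
clock: 13.7
position: [0.4281, 0.3493, 0.0088]
tool_rot: [3.141, 0.0, 2.773]
force: [-0.1, -0.4, -0.1]
grip_width: 0.0427
finger_force: 0.0
clock: 14.2
position: [0.4275, 0.3489, 0.1598]
tool_rot: [-3.141, -0.0, 2.773]
force: [0.7, 0.7, 0.6]
grip_width: 0.0428
finger_force: 0.0
clock: 14.7
position: [0.4275, 0.3488, 0.1572]
tool_rot: [-3.14, -0.001, 2.773]
force: [-0.3, -0.4, 0.8]
grip_width: 0.0427
finger_force: 0.0
```

View pics/c6.png

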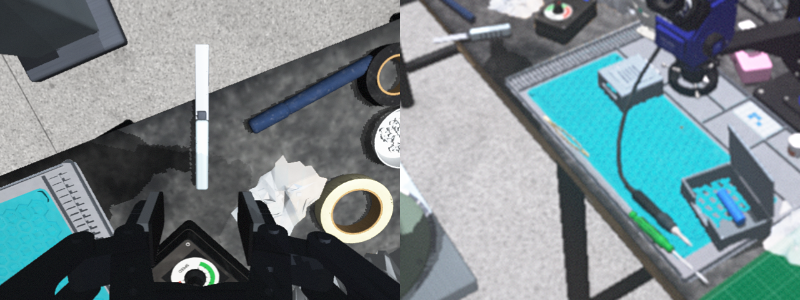

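The spudger lies flat on the bench at (201, 115), the large cover stands nearly upright, the small box is shut and the gripper is clear. I'm handing it in.

```bash
python3 -c "
from workcell import bot
print(bot.job_done())"
```

```text
the job is handed in; nothing more can be done
None
```

The larger box's cover stands open at roughly 1.4 rad (from the arm's path and the last picture), the smaller box is still shut, and the spudger lies flat on the bench; I handed the job in at about 15 s, and no verdict came back.

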